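# Turn the caddy until the pocket microscope is at the front and hold it at its stop

### The arm

A 6-joint arm with a two-finger parallel gripper is mounted at the origin on the work surface. World frame = base frame: x ahead of the robot, y to its left, z up, the work surface at z = 0. Lengths are in m, angles in rad, forces in N, time in s.
With the tool pointing down it reaches from about 0.25 to 0.775 m from the base axis. Payload 8.9 kg.
Tool frame: the origin (TCP) lies between the finger pads; the fingertips stand 25 mm ahead of it and the grasp point (between the pads) lies 6 mm ahead of it; z points along the fingers, y is the line along which they close (so a half turn about z gives the same grasp; the last joint's range is limited). The gripper opens to 85 mm and grips with 20 to 120 N. Pads are 22 mm wide; open, the fingers measure 114 mm over their backs; the gripper's body (76 mm by 85 mm) begins 54 mm behind the grasp point. The pads swing forward as they close: fully open they stand 13 mm farther back than shut.
Start: joints at [1.164, 0.291, -0.153, 1.127, 0, 1.431], TCP at [0.139, 0.506, 0.226] pointing down, gripper open.
Joint ranges: [-2.52, 2.52], [-0.91, 1.74], [-1.3, 1.37], [-1.96, 2.02], [-1.52, 1.47], [-3.14, 3.14]. Speed limits (rad/s): [2.22, 2.22, 2.79, 3.14, 3.14, 3.14].

### API

Orientations are given as a rotation vector (axis times angle).
In Python, from station import state, camera, camera_params, sign_off gives the robot as it stands. The module is installed in compiled form; this text tells all that it offers.
- The arm moves only by the shell command python3 -m pendant 'ROWS' [FORCE]. ROWS is text: rows parted by semicolons, each of 7 numbers parted by spaces: the shift along the world's x, y, z in mm, then the turn, a rotation vector about the world's x, y, z in degrees, then the opening in per cent of the stroke, from 0 (shut) to 100 (fully open). In form: x y z wx wy wz fingers; .... A call has 1 to 12 rows; each row shifts and turns the commanded pose from where the row before left it; what a row does not reach is not made up. A row lasts 1/10 s, in which the tool goes at most 50 mm and 8.59 degrees, less where a joint would pass 70% of its speed; a pose out of reach is approached as far as the arm can. A call is refused whole if a number of a shift passes 50 or a number of a turn 8.59, either way. A call with a gripper value outside its range is refused whole. The fingers move at their own pace and stop on an object; FORCE is the grip in N (left out, the last holds). Time passes only in rows, so rows that do not move let the fingers close. It gives the time, the measured TCP pose, the force, the opening and the grip force at its end, in the units of the state.
- state(): the state, without advancing time (a new reading comes with each control period).
- camera(name): name is "side" or "top"; returns (picture, depth): 420x560x3 uint8, red, green, blue; 420x560 float32, m along the optical axis (not along the pixel's ray), 0 where there is no reading.
- camera_params(name): a dict with "fx", "fy", "cx", "cy" (pixels), "world_from_camera" (4x4, takes a point from camera to world coordinates). Camera axes: x right, y down, z forward; pixel columns grow to the right and rows downward; lengths in m; the calibration is good to about 2 mm. A picture is of the moment at which its call begins. camera_params takes no time and is no camera call.
- sign_off(): hands the job in; it is judged then, once.
The state is a dict: "time_s": time; "joint_positions": joint angles; "joint_velocities": joint speeds; "tau": joint torques, N m; "tool_pos": TCP position; "tool_rot": TCP orientation; "force": force on the tool from outside, world axes, zero at the start; "torque": the same for the moment, N m; "width": finger opening in m; "grip_force": force on a finger pad.
Only numpy, scipy, OpenCV 4.12 (cv2) and the standard library are available. Lean on these libraries where they do the work, as an engineer would, in place of code of your own. Each camera call takes 0.05 s, during which the arm holds its last target. There are 200 camera calls.

### The job

At the panel inspection bench, use the upright steel post of the round caddy to turn it until the pocket microscope stands at the front, in line with the pointer on the base, where you will feel a sprung stop. Press the caddy lightly against that stop, so that the spring gives a few millimetres but is not driven fully home, and finish while still holding it steady there by the post. Do not touch or tip the things standing in the caddy, and leave the rest of the bench alone.

Things in the scene. Friction and masses are not known exactly. Their poses are not given: they have to be found in the camera images.
- base: Fixed grey disc on the bench, 350 mm across, 10 mm thick: the base of the caddy. Origin at the centre of its underside, under the turning axis; z up. Its own -x side is the front, where a steel pointer stands at the rim, its top 24 mm above the bench. Its place and yaw (within 0.4 rad of its front facing the robot's side) differ from run to run.
- front_mark (a point): The front place: a point on the base's front line, 85 mm from the turning axis and 34 mm above the bench. The microscope has to come here. It does not turn with the caddy.
- caddy: White turning tray, 244 mm across, upper face 34 mm above the bench, five ring pockets (46 mm inside, 14 mm high, 85 mm from the axis). Origin on the axis, 22 mm above the bench; z = turning axis, anticlockwise from above positive; yaw equals the base's in mid-travel; starts within 0.35 rad of that. Turns with light friction (about 1 N at the post), stays where left until a stop.
- dog: Steel tongue on the tray's own +x rim, 12 mm wide, turning with the tray (origin = the tray's). It meets a sprung stop about 0.6 rad either side of mid-travel: the anticlockwise stop when the pocket 0.6 rad to the own +y side of the tray's -x is at the front, the clockwise stop when the one 0.6 rad to the -y side is. The microscope is in one of these two pockets.
- handle_top (a point): Centre of the top of the tray's upright post to turn it by: round steel, 18 mm diameter, top 162 mm above the bench, 100 mm from the turning axis at the tray's own +y. Free all round for fingers in its upper 60 mm; everything else in the caddy is lower than 150 mm.
- microscope: Pocket microscope standing upright, loose, in one of the two front pockets: stepped steel tube 110 mm tall, clear skirt 41 mm across at the foot, 24 mm barrel, darker 36 mm focus ring at mid-height, black 32 mm eyepiece on top. Origin at the centre of its underside. 120 g.
- jar: Amber jar with a black cap, 75 mm tall, 41 mm across, loose in the other front pocket. Origin at the centre of its underside. Leave alone.
- flask: White bottle with narrow shoulders, 95 mm tall, 41 mm across, loose in a side pocket of the caddy. Origin at the centre of its underside. Leave alone.
- tin: Short aluminium can, 55 mm tall, 41 mm across, loose in a rear pocket of the caddy. Origin at the centre of its underside. Leave alone.
- stop_left_plunger (a joint): How far the brass plunger of the sprung stop on the base's own +y side (met turning anticlockwise) is pressed in, m: 0 out, 0.010 fully home. Spring 1.2 N per mm, no preload, 140 mm from the axis: 1.7 N at the post per mm. The stop's place varies by 6 mm either way from run to run, so feel for it; on average the microscope is exactly at the front with the plunger in by about 3 mm.
- stop_right_plunger (a joint): The same for the stop on the base's own -y side, met when the caddy is turned clockwise.
- tape_roll: Cardboard ring 90 mm across, 24 mm high, lying on the bench to the robot's right. Leave alone.
- screwdriver: Screwdriver lying on the bench to the robot's right. Leave alone.
- cup: White mug, 76 mm across, 85 mm tall, on the bench to the robot's left. Leave alone.

How it is judged:
At the end, for the whole second after the job is handed in: The microscope stands upright in its pocket within 16 mm of the front place; the plunger of the stop there is pressed in by 1 to 8.5 mm; the fingers are pressing on or gripping the caddy with more than 1 N and the caddy is still; jar, flask and tin stand upright (horizontal distance between microscope and front_mark below 0.016 m and (value of joint stop_left_plunger between 0.001 and 0.0085 m or value of joint stop_right_plunger between 0.001 and 0.0085 m) and contact force between the fingers and caddy above 1 N and angular speed of caddy below 0.05 rad/s and angle between each of microscope, jar, flask, tin's own z axis and vertical below 0.15 rad and z of microscope in the frame of caddy below 0.018 m); the arm keeps its last pose, push and grip.
It fails at once if a stop is driven fully home (value of joint any of stop_left_plunger, stop_right_plunger above 0.0095 m).
It fails at once if the robot touches something standing in the caddy (contact force between any of the arm, the fingers and microscope above 1 N or contact force between any of the arm, the fingers and jar above 1 N or contact force between any of the arm, the fingers and flask above 1 N or contact force between any of the arm, the fingers and tin above 1 N).
It fails at once if something standing in the caddy is tipped (angle between any of microscope, jar, flask, tin's own z axis and vertical above 0.35 rad).
It fails at once if things on the bench are moved (distance of any of tape_roll, screwdriver, cup from where it was at the start of the episode above 0.03 m).
It also fails if it takes over 35 s, if anything falls off the work surface, if the arm or the gripper's body presses on something with over 40 N, if the wrist force passes 120 N, or if a joint passes its speed limit or range.

## Working session

There is one attempt and no reset: what is moved stays moved. The work goes in short steps, Python scripts to look and compute and a shell command to move; the robot and the scene stay as the last step left them, time stands still between calls to the robot, and variables do not carry over. Pictures are saved under pics/ and viewed, at most 10 in all, crops included, and the job is handed in when it is done.

```bash
mkdir -p pics; cat > h.py <<'E'
import numpy as np, cv2
from station import state, camera, camera_params
def world(name,depth,mask=None):
    p=camera_params(name); v,u=np.indices(depth.shape); 
    P=np.stack([(u-p['cx'])/p['fx']*depth,(v-p['cy'])/p['fy']*depth,depth],-1)
    T=np.array(p['world_from_camera']); return P@T[:3,:3].T+T[:3,3]
E
python3 - <<'E'
from h import *
for n in('top','side'):
    c,d=camera(n); cv2.imwrite(f'pics/{n}0.png',c[...,::-1]); np.savez(f'{n}0.npz',c=c,d=d)
    print(n,camera_params(n))
s=state(); print(s)
E
```

```text
top {'fx': 493.84546684644715, 'fy': 493.84546684644715, 'cx': 290.0394975822653, 'cy': 211.5524683674365, 'world_from_camera': array([[ 0.01490791, -0.99726044,  0.07245257,  0.49677799],
       [-0.99985366, -0.01547627, -0.00728944, -0.00850863],
       [ 0.00839077, -0.07233329, -0.99734522,  1.34332318],
       [ 0.        ,  0.        ,  0.        ,  1.        ]])}
side {'fx': 456.6499556395543, 'fy': 456.6499556395543, 'cx': 280.20170802033164, 'cy': 208.66447104875004, 'world_from_camera': array([[-0.93352797, -0.17867196,  0.3108084 ,  0.22995763],
       [-0.35815637,  0.50300219, -0.786583  ,  0.86035418],
       [-0.01579698, -0.84561523, -0.53355912,  0.7290534 ],
       [ 0.        ,  0.        ,  0.        ,  1.        ]])}
{'time_s': 0.1, 'joint_positions': array([ 1.16370263e+00,  2.91198768e-01, -1.54046715e-01,  1.12669831e+00,
       -7.01332060e-06,  1.43149431e+00]), 'joint_velocities': array([-0.00067165, -0.0013223 ,  0.00254225,  0.0001048 , -0.00062112,
        0.00131742]), 'tau': array([ 2.60307337e-03, -5.37979496e+01,  3.31919754e+01,  9.32201219e-03,
       -1.39724211e-04, -2.84829142e-06]), 'tool_pos': array([0.13875795, 0.50592159, 0.22590436]), 'tool_rot': array([-4.19349906e-01, -3.11317270e+00,  1.73840051e-03]), 'force': array([0.45310125, 0.72715788, 0.41410992]), 'torque': array([ 0.00684548,  0.06364147, -0.00924824]), 'grip_force': 0.0, 'width': 0.08553138384062996}
```

View pics/top0.png

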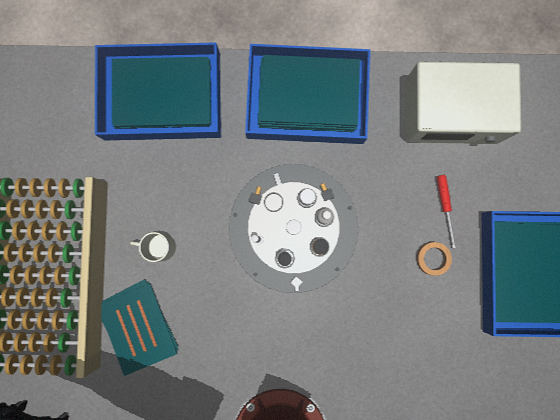

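View pics/side0.png

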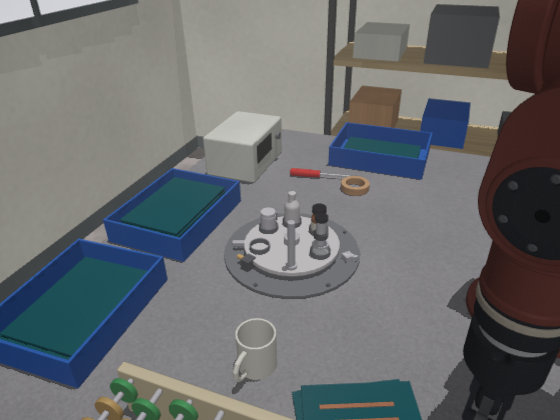

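The side view shows the microscope (clear skirt, about (320,245)) nearer the camera and the jar behind it at (319,213). In the top view that puts the microscope at about (285,258), the post at (255,238), the pointer at (297,284) and the dog at (278,178). The turn is therefore anticlockwise, by about 0.34 rad. Next I'll measure these properly.

```bash
python3 - <<'E'
from h import *
D=np.load('top0.npz'); c,d=D['c'],D['d']; W=world('top',d)
p=camera_params('top'); T=p['world_from_camera']
def ray(u,v,z):
    r=T[:3,:3]@np.array([(u-p['cx'])/p['fx'],(v-p['cy'])/p['fy'],1]); return T[:3,3]+r*(z-T[2,3])/r[2]
hsv=cv2.cvtColor(c,cv2.COLOR_RGB2HSV); roi=np.zeros(d.shape,bool); roi[160:300,225:365]=1
def big(m):
    n,l,s,ce=cv2.connectedComponentsWithStats(m.astype(np.uint8)); i=1+np.argmax(s[1:,4]); return l==i
tray=big(roi&(hsv[...,2]>200)&(abs(W[...,2]-.034)<.006))
cs,_=cv2.findContours(tray.astype(np.uint8),0,1); h=cv2.convexHull(max(cs,key=len))
q=np.array([ray(u,v,.034)[:2] for u,v in max(cs,key=len)[:,0]]); 
(e)=cv2.minEnclosingCircle(q.astype(np.float32)); print('tray',e)
C=np.array(e[0])
dk=big(roi&(W[...,2]>.004)); cs,_=cv2.findContours(dk.astype(np.uint8),0,1)
q=np.array([ray(u,v,.010)[:2] for u,v in max(cs,key=len)[:,0]]); print('base',cv2.minEnclosingCircle(q.astype(np.float32)))
post=roi&(W[...,2]>.152); print('post px',post.sum(),[a.mean() for a in np.nonzero(post)],W[post].mean(0))
for nm,(u,v,z) in dict(dog=(278,178,.03),pointer=(297,284,.02),mic=(285,258,.144)).items():
    P=ray(u,v,z)[:2]-C; print(nm,P,np.arctan2(P[1],P[0]))
cv2.imwrite('pics/crop.png',cv2.resize(c[155:300,220:370,::-1],None,fx=4,fy=4,interpolation=2))
D=np.load('side0.npz'); Ws=world('side',D['d']); m=(np.hypot(Ws[...,0]-C[0],Ws[...,1]-C[1])<.13)&(Ws[...,2]>.151)&(Ws[...,2]<.17)
print('side post',m.sum(),Ws[m].mean(0))
E
```

```text
tray ((0.5663987994194031, -0.024691952392458916), 0.13620956242084503)
base ((0.5539366602897644, -0.029141750186681747), 0.18460112810134888)
post px 133 [np.float64(233.9248120300752), np.float64(275.30827067669173)] [0.50363368 0.01552984 0.96140372]
dog [0.11540249 0.04018051] 0.33505002393396804
pointer [-0.16630748 -0.01487283] -3.0524002361212452
mic [-0.09529117  0.01792466] 2.955661129979874
side post 60 [0.51597771 0.07096459 0.15951145]
```

View pics/crop.png

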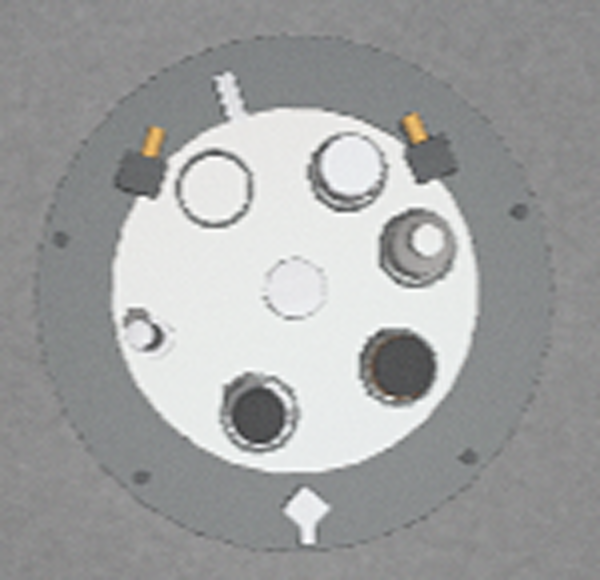

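The crop shows the tray centre at about image (293.8,227.4) and the post top at (254.7,238.0). The eyepiece is at (284.5,258.5) and the amber-edged jar at (319.5,246.5). The pointer runs from (296.7,277) to (296.7,290), and the dog is at (277.5,179).

```bash
python3 - <<'E'
from h import *
p=camera_params('top'); T=p['world_from_camera']
def ray(u,v,z):
    r=T[:3,:3]@np.array([(u-p['cx'])/p['fx'],(v-p['cy'])/p['fy'],1]); return (T[:3,3]+r*(z-T[2,3])/r[2])[:2]
C=ray(293.6,227.3,.034); C2=ray(293.6,228,.01); print(C,C2)
for n,a in dict(post=(254.7,238,.162),mic=(284.5,258.5,.144),jar=(319.5,246.5,.109),ptr=(296.9,284,.022),dog=(277.5,179,.03)).items():
    P=ray(*a); q=P-C; print(n,P,np.hypot(*q),np.arctan2(q[1],q[0]))
s=state(); import scipy.spatial.transform as t; print(t.Rotation.from_rotvec(s['tool_rot']).as_matrix())
E
```

```text
[ 0.55016762 -0.02814555] [ 0.54925536 -0.02853271]
post [0.5179775  0.06628791] 0.09976914714286678 1.899320028695593
mic [ 0.46988596 -0.00557727] 0.08339347855249189 2.8675513677046576
jar [ 0.50018993 -0.09231658] 0.08133689332484048 -2.232488613578593
ptr [ 0.40023365 -0.03925235] 0.15034478324742634 -3.0676497737706927
dog [0.67908108 0.01678251] 0.13651817840719502 0.33534979444754365
[[-9.64357543e-01  2.64602208e-01 -4.47891890e-04]
 [ 2.64602544e-01  9.64356976e-01 -1.05647093e-03]
 [ 1.52383128e-04 -1.13732904e-03 -9.99999342e-01]]
```

```bash
python3 - <<'E'
from h import *
D=np.load('top0.npz'); W=world('top',D['d']); ok=D['d']>.3
m=ok&(W[...,1]>.2)&(W[...,0]>.1)&(W[...,0]<.65); m[380:,:]=0; print(np.percentile(W[m][:,2],[50,99,100]))
E
python3 -m pendant '32 -36 4 0 0 -4.6 60;32 -36 4 0 0 -4.6 60;32 -36 0 0 0 -4.6 60;32 -36 0 0 0 -4.6 60;32 -36 0 0 0 -4.6 60;32 -36 0 0 0 -4.6 60'
```

```text
[0.00707751 0.11988661 0.12531109]
time_s: 0.7
tool_pos: [0.3317, 0.2886, 0.2344]
tool_rot: [-1.154, -2.922, -0.0]
force: [-0.3, 1.1, -0.2]
width: 0.0515
grip_force: 0.0
```

```bash
python3 -m pendant '31 -37 0 0 0 -4.5 60;31 -37 0 0 0 -4.5 60;31 -37 0 0 0 -4.5 60;31 -37 0 0 0 -4.5 60;31 -37 0 0 0 -4.5 60;31 -37 0 0 0 -4.5 60;0 0 0 0 0 0 60;0 0 0 0 0 0 60'
python3 - <<'E'
from h import *
c,d=camera('side'); cv2.imwrite('pics/s1.png',cv2.resize(c[60:330,180:440,::-1],None,fx=2.2,fy=2.2))
from scipy.spatial.transform import Rotation as R
y=R.from_rotvec(state()['tool_rot']).as_matrix()[:,1]; print(np.arctan2(y[1],y[0]), state()['joint_positions'])
E
```

```text
time_s: 1.5
tool_pos: [0.5169, 0.0674, 0.2337]
tool_rot: [-1.802, -2.572, 0.001]
force: [-0.5, 0.0, 0.5]
width: 0.0513
grip_force: 0.0
0.34992290094605566 [-9.06761688e-03  2.79826607e-01 -1.48343280e-01  1.14405952e+00
  3.15549555e-04  1.21180607e+00]
```

View pics/s1.png

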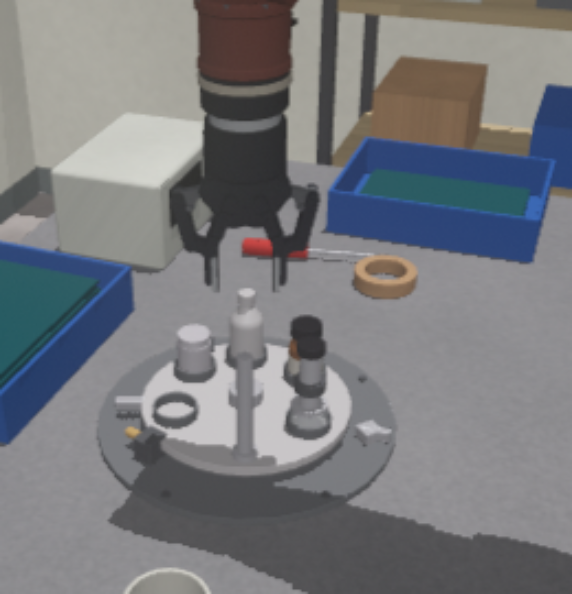

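The open fingers (crop px 215 and 280) straddle the post top (243,355), and the standing things are clear of them. I'll descend and grip.

```bash
python3 -m pendant '0 0 -30 0 0 0 60;0 0 -30 0 0 0 60;0 0 -30 0 0 0 60;0 0 0 0 0 0 60;0 0 0 0 0 0 15;0 0 0 0 0 0 10;0 0 0 0 0 0 10;0 0 0 0 0 0 10;0 0 0 0 0 0 10' 25
```

```text
time_s: 2.45
tool_pos: [0.518, 0.0688, 0.1462]
tool_rot: [1.799, 2.573, 0.004]
force: [-1.4, 3.0, 7.7]
width: 0.016
grip_force: 24.5
```

```bash
python3 -m pendant '-4.8 -1.7 0 0 0 2.9 10;-4.7 -1.9 0 0 0 2.9 10;-4.6 -2.2 0 0 0 2.9 10;-4.5 -2.4 0 0 0 2.9 10;0 0 0 0 0 0 10;0 0 0 0 0 0 10'; python3 -m pendant '-2.2 -1.3 0 0 0 1.4 10;0 0 0 0 0 0 10'; python3 -m pendant '-2.2 -1.3 0 0 0 1.4 10;0 0 0 0 0 0 10'
```

```text
time_s: 3.05
tool_pos: [0.4992, 0.0601, 0.1462]
tool_rot: [1.53, 2.741, 0.002]
force: [-1.4, 0.2, 8.9]
width: 0.0168
grip_force: 24.8
time_s: 3.25
tool_pos: [0.4972, 0.0588, 0.1462]
tool_rot: [1.495, 2.76, 0.002]
force: [-2.1, -0.2, 8.0]
width: 0.0164
grip_force: 24.8
time_s: 3.45
tool_pos: [0.495, 0.0574, 0.1462]
tool_rot: [1.461, 2.778, 0.002]
force: [-1.5, 0.7, 7.0]
width: 0.0162
grip_force: 24.8
```

```bash
for i in 1; do python3 -m pendant '-2.1 -1.4 0 0 0 1.4 10;0 0 0 0 0 0 10;0 0 0 0 0 0 10'; python3 -m pendant '-1.6 -1.2 0 0 0 1.1 10;0 0 0 0 0 0 10;0 0 0 0 0 0 10';python3 -m pendant '-1.6 -1.2 0 0 0 1.1 10;0 0 0 0 0 0 10;0 0 0 0 0 0 10'; done
```

```text
time_s: 3.75
tool_pos: [0.493, 0.0561, 0.1462]
tool_rot: [1.428, 2.795, 0.002]
force: [-1.1, 0.2, 7.8]
width: 0.016
grip_force: 24.8
time_s: 4.05
tool_pos: [0.4914, 0.0549, 0.1462]
tool_rot: [1.402, 2.809, 0.002]
force: [-1.8, -0.1, 7.4]
width: 0.0166
grip_force: 24.8
time_s: 4.35
tool_pos: [0.4898, 0.0537, 0.1462]
tool_rot: [1.374, 2.822, 0.002]
force: [-1.8, 0.2, 8.4]
width: 0.0163
grip_force: 24.8
```

```bash
python3 -m pendant '-1.2 -0.9 0 0 0 0.85 10;0 0 0 0 0 0 10;0 0 0 0 0 0 10'; python3 -m pendant '-1.2 -0.9 0 0 0 0.85 10;0 0 0 0 0 0 10;0 0 0 0 0 0 10'
```

```text
time_s: 4.65
tool_pos: [0.4889, 0.053, 0.1462]
tool_rot: [1.353, 2.832, 0.003]
force: [0.4, 1.1, 6.7]
width: 0.0168
grip_force: 24.7
time_s: 4.95
tool_pos: [0.4881, 0.0524, 0.1462]
tool_rot: [1.332, 2.841, 0.005]
force: [1.6, 3.7, 7.2]
width: 0.0165
grip_force: 24.8
```

The stop has been felt: about 4.8 N at the post, so the plunger is in by nearly 3 mm. I'll press slightly further and check with a picture.

```bash
python3 -m pendant '-0.8 -0.6 0 0 0 0.5 10;0 0 0 0 0 0 10;0 0 0 0 0 0 10;0 0 0 0 0 0 10;0 0 0 0 0 0 10'
python3 - <<'E'
from h import *
F=[]
c,d=camera('side'); c2,_=camera('top')
a=cv2.resize(c[150:310,200:380,::-1],(450,400)); b=cv2.resize(c2[155:300,220:370,::-1],(350,400)); cv2.imwrite('pics/s2.png',np.hstack([a,b])); s=state(); print(s['force'],s['tool_pos'])
E
```

```text
time_s: 5.45
tool_pos: [0.4877, 0.0521, 0.1462]
tool_rot: [1.319, 2.847, 0.006]
force: [2.9, 4.9, 5.8]
width: 0.0163
grip_force: 24.7
[3.45915174 4.01746024 5.86865148] [0.48773275 0.05205198 0.14622116]
```

View pics/s2.png

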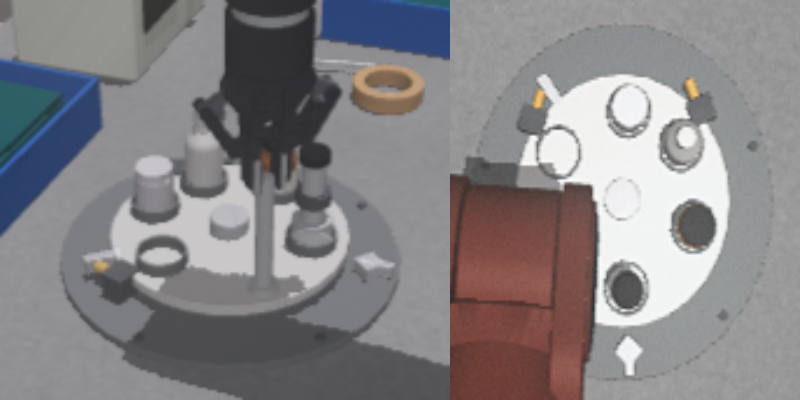

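The microscope (right half, (627,290)) is in line with the pointer (628,350). The dog is on the left plunger, everything stands upright, and the force reading puts the plunger in by about 3 to 4 mm. I'll hand it in.

```bash
python3 -m pendant '0 0 0 0 0 0 10;0 0 0 0 0 0 10;0 0 0 0 0 0 10'; python3 -c "from station import sign_off; print(sign_off())"
```

```text
time_s: 5.85
tool_pos: [0.4877, 0.052, 0.1462]
tool_rot: [1.319, 2.847, 0.006]
force: [3.6, 3.8, 5.4]
width: 0.0167
grip_force: 24.7
the job is handed in; nothing more can be done
None
```

I turned the caddy anticlockwise by the post until the microscope lined up with the pointer, and handed the job in at 5.85 s with the post still gripped and the left stop pressed in by about 3–4 mm (estimated from the force reading); no verdict came back.

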